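# Move the battery cells from the charger to the tester in order

### The job

Move the four yellow battery cells from the charger's white bays to the tester's black bays, one to each bay, keeping their order: counting from the end with the round knob on each unit, the cell in the charger's first bay goes into the tester's first bay, the second into the second, and so on. Stand every cell upright on the floor of its bay, set down rather than dropped, and let go of it.

Things in the scene. Friction and masses are not known exactly. Their poses are not given: they have to be found in the camera images.
- thick (a point): Centre (half-way up) of the thickest round battery cell, yellow, 32 mm diameter, 70 mm tall overall, with a small steel terminal top (the top 3 mm); about 140 g, loose, standing upright in one of the charger's bays at the start. z is up along the cell. A grip at or up to 15 mm above this centre is good and stays clear of the bay's rim.
- medium (a point): Centre (half-way up) of the middle-sized round battery cell, yellow, 26 mm diameter, 65 mm tall overall, with a small steel terminal top (the top 3 mm); about 90 g, loose, standing upright in one of the charger's bays at the start. z is up along the cell. A grip at or up to 15 mm above this centre is good and stays clear of the bay's rim.
- slim (a point): Centre (half-way up) of the slim round battery cell, yellow, 18 mm diameter, 65 mm tall overall, with a small steel terminal top (the top 3 mm); about 50 g, loose, standing upright in one of the charger's bays at the start. z is up along the cell. A grip at or up to 15 mm above this centre is good and stays clear of the bay's rim.
- flat (a point): Centre (half-way up) of the flat, rectangular battery cell, yellow, 18 mm (its x) by 34 mm (its y), 65 mm tall overall; it stands with its broad faces along the row of bays, within 0.1 rad, with two small steel terminals on top (the top 3 mm); about 80 g, loose, standing upright in one of the charger's bays at the start. z is up along the cell. A grip at or up to 15 mm above this centre is good and stays clear of the bay's rim.
- thick_bay: The fixed white square tray on the charger where the thick cell starts: 56 mm square outside, 50 inside; origin under its centre, on the top of the grey charger base (90 x 310 mm, 22 mm high); floor 4 mm, rim 14 mm above the origin. y runs along the row, x across. Four such bays, 58 mm apart; which cell is in which varies.
- medium_bay: The fixed white square tray on the charger where the medium cell starts: 56 mm square outside, 50 inside; origin under its centre, on the top of the grey charger base (90 x 310 mm, 22 mm high); floor 4 mm, rim 14 mm above the origin. y runs along the row, x across. Four such bays, 58 mm apart; which cell is in which varies.
- slim_bay: The fixed white square tray on the charger where the slim cell starts: 56 mm square outside, 50 inside; origin under its centre, on the top of the grey charger base (90 x 310 mm, 22 mm high); floor 4 mm, rim 14 mm above the origin. y runs along the row, x across. Four such bays, 58 mm apart; which cell is in which varies.
- flat_bay: The fixed white square tray on the charger where the flat cell starts: 56 mm square outside, 50 inside; origin under its centre, on the top of the grey charger base (90 x 310 mm, 22 mm high); floor 4 mm, rim 14 mm above the origin. y runs along the row, x across. Four such bays, 58 mm apart; which cell is in which varies.
- charger_knob: The charger's fixed round black knob, 30 mm diameter, 16 mm high, on the end of the charger where its first bay is, 48 mm from that bay's centre; origin under its centre, 22 mm above the table. It may be at either end (a flat grey socket is at the other). It only marks the end.
- tester: Fixed blue base 90 mm (x) by 310 mm (y), 22 mm high, with a row of four empty black bays, 50 mm square inside. Origin at the centre of its underside, on the table. Bay centres at x = 0, y = +87 (first), +29, -29, -87 mm (fourth); bay floors 26 mm, rims 36 mm above the origin. Round black knob (30 mm diameter, top 38 mm up) at the +y end, flat grey socket at the -y end.
Not all that is in view belongs to the job. What is shaped like the part that bears slim but blue, pink or red is not meant.

How it is judged:
By the outcome, as a careful person would: the job done as asked, in the order asked, and still so for the second after the job is handed in, with the robot touching nothing.
It also fails if it takes over 104 s, if anything falls off the work surface, if the arm or the gripper's body presses on something with over 40 N, if the wrist force passes 120 N, or if a joint passes its speed limit or range.

### The arm

A 6-joint arm with a two-finger parallel gripper is mounted at the origin on the work surface. World frame = base frame: x ahead of the robot, y to its left, z up, the work surface at z = 0. Lengths are in mm, angles in rad, forces in N, time in s.
With the tool pointing down it reaches from about 275 to 875 mm from the base axis. Payload 12.5 kg.
Tool frame: the origin (TCP) lies at the very end of the fingers, on their centre line; the grasp point (between the pads) lies 19 mm behind it; z points along the fingers, y is the direction in which the jaws open and shut (so a half turn about z gives the same grasp; the last joint's range is limited). The gripper opens to 85 mm and grips with 20 to 120 N. Pads are 22 mm wide; open, the fingers measure 114 mm over their backs; the gripper's body (76 mm by 85 mm) begins 54 mm behind the grasp point. The pads swing forward as they close: fully open they stand 13 mm farther back than shut.
Start: joints at [1.042, 0.351, 1.652, -0, 1.139, -0.085], TCP at [236.124, 496.719, 231.29] pointing down, gripper open.
Joint ranges: [-2.75, 2.75], [-0.79, 2.1], [0.01, 2.65], [-1.57, 4.71], [0.07, 3.14], [-2.87, 2.87]. Speed limits (rad/s): [2.22, 2.22, 2.79, 3.14, 3.14, 3.14].

### API

Orientations are given as a rotation vector (axis times angle).
In Python, from plant import bot, gripper_to, imaging gives the robot as it stands. Calls block until the motion is done:
- bot.reach(position, orientation): joint-space move of the TCP to a pose.
- bot.line_to(position, rotation=None, speed=150): straight line of the TCP; rotation=None keeps the orientation; speed is the mean speed in mm/s.
- bot.movej(angles): joint-space move.
- gripper_to(opening, grip_force=None): opening from 0.0 (shut) to 1.0 (fully open); grip_force is the grip in N (None keeps the last); returns when the fingers have stopped.
- bot.dwell(seconds).
- bot.solve_ik(position, orientation): joint angles nearest the present ones, or None.
- bot.get_state(): the state.
- imaging.camera(name): name is "side" or "top" or "wrist"; returns (picture, depth): 480x640x3 uint8, blue, green, red; 480x640 float32, mm along the optical axis (not along the pixel's ray), 0 where there is no reading.
- imaging.calibration(name): a dict with "fx", "fy", "cx", "cy" (pixels), "distortion" ([k1, k2, p1, p2, k3] as OpenCV has them; the pictures are not rectified), "position" and "rotation" of the camera in the world. Camera axes: x right, y down, z forward; pixel columns grow to the right and rows downward; lengths in mm; the calibration is good to about 2 mm. A picture is of the moment at which its call begins: read the wrist's pose just before it. calibration takes no time and is no camera call; for the wrist camera it gives the pose at the moment of the call.
A pose or a line that the arm cannot do raises bot.PlanningError and nothing moves.
- bot.job_done(): hands the job in, once; it reports no verdict.
The state is a dict: "time": time; "qpos": joint angles; "qd": joint speeds; "joint_torque": joint torques, N m; "ee_pos": TCP position; "ee_rot": TCP orientation; "contact_force": force on the tool from outside, world axes, zero at the start; "moment": the same for the moment, N m; "opening": opening from 0.0 (shut) to 1.0 (fully open).
Only numpy, scipy, OpenCV 4.12 (cv2) and the standard library are available. Lean on these libraries where they do the work, as an engineer would, in place of code of your own. Each camera call takes 0.05 s, during which the arm holds its last target. There are 200 camera calls.

## Working session

There is one attempt and no reset: what is moved stays moved. The work goes in short steps, each a Python script; the robot and the scene stay as the last script left them, time stands still between calls to the robot, and variables do not carry over. Pictures are saved under pics/ and viewed, about 12 in all and at most 16, crops included, and the job is handed in when it is done.

```bash
ls; mkdir -p pics; python3 - <<'E'
from plant import bot,gripper_to,imaging
import cv2,numpy as np
for n in ("top","side"):
    p,d=imaging.camera(n); cv2.imwrite(f"pics/{n}0.png",p); np.save(f"{n}0.npy",d)
    c=imaging.calibration(n); print(n,c)
s=bot.get_state(); print(s["time"],s["ee_pos"],s["ee_rot"],s["contact_force"])
E
```

```text
pics
top {'fx': 468.2919913913055, 'fy': 468.2919913913055, 'cx': 314.73988387969, 'cy': 229.18024391719817, 'distortion': array([-0.09412609,  0.        ,  0.        ,  0.        ,  0.        ]), 'position': array([466.57707087, -13.52372019, 916.43534364]), 'rotation': array([-2.13884004,  2.17912656, -0.1560088 ])}
side {'fx': 599.4046365139828, 'fy': 599.4046365139828, 'cx': 322.59496421704966, 'cy': 235.98570663756672, 'distortion': array([0.00841953, 0.        , 0.        , 0.        , 0.        ]), 'position': array([ -55.63307833, -673.02073283,  644.91489413]), 'rotation': array([-1.98041766,  0.81322713, -0.45427015])}
0.1 [235.97873778 496.47221464 230.82386048] [-6.91296047e-01 -3.06430379e+00  1.57408275e-03] [-0.32116998  0.78638495  0.01735276]
```

View pics/top0.png

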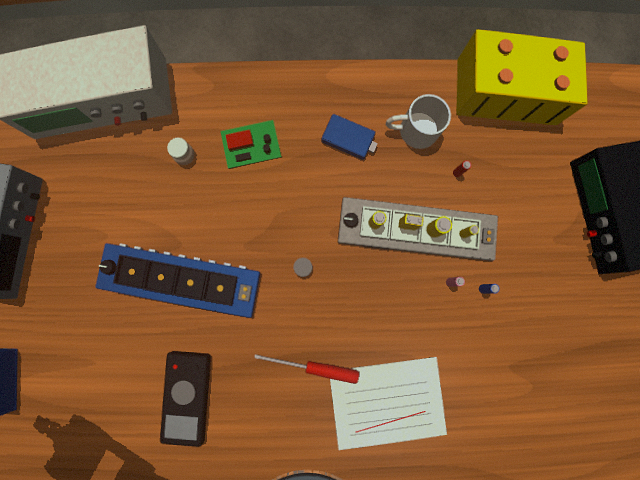

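View pics/side0.png

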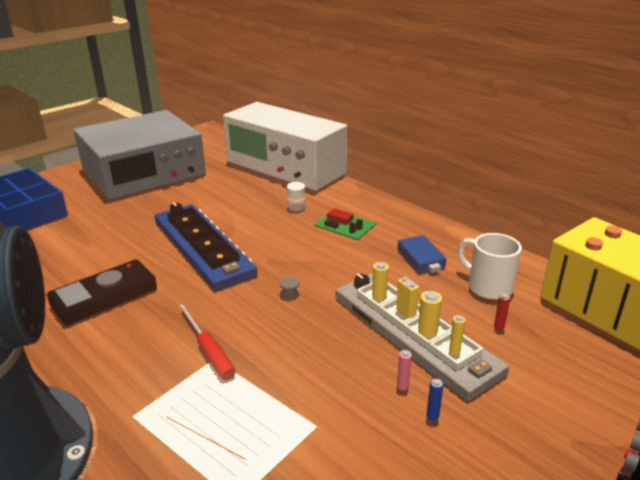

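The top view shows the charger on the right, with its knob at (350,219) and bays at about (377,221) to (467,233). In order from the knob the cells are medium, flat, thick, slim. The tester is on the left, with its knob at (107,267) and empty bays at (131,271), (160,277), (190,282), (220,288). Two loose decoys, pink and blue, stand near (455,282) and (489,289), and a red one at (462,169).

```bash
cat > h.py <<'E'
import cv2,numpy as np
from scipy.spatial.transform import Rotation as R
def rays(c,uv):
    K=np.array([[c["fx"],0,c["cx"]],[0,c["fy"],c["cy"]],[0,0,1]])
    n=cv2.undistortPoints(np.float64(uv).reshape(-1,1,2),K,c["distortion"])[:,0]
    return np.c_[n,np.ones(len(n))]@R.from_rotvec(c["rotation"]).as_matrix().T
def at_z(c,uv,z):
    r=rays(c,uv); return c["position"]+r*((z-c["position"][2])/r[:,2])[:,None]
def cloud(c,d,box):
    x0,y0,x1,y1=box; v,u=np.mgrid[y0:y1,x0:x1]; uv=np.c_[u.ravel(),v.ravel()]
    dd=d[y0:y1,x0:x1].ravel(); P=c["position"]+rays(c,uv)*dd[:,None]
    return P[dd>0],uv[dd>0]
E
python3 - <<'E'
from h import *
from plant import imaging
c=imaging.calibration("top"); p=cv2.imread("pics/top0.png"); d=np.load("top0.npy")
for box,n in (((330,190,510,270),"ch"),((85,230,270,325),"te")):
    x0,y0,x1,y1=box
    cv2.imwrite(f"pics/{n}.png",cv2.resize(p[y0:y1,x0:x1],None,fx=4.4,fy=4.4,interpolation=cv2.INTER_CUBIC))
P,uv=cloud(c,d,(335,190,505,270))
m=P[:,2]>75; P=P[m]; 
lab=np.full((480,640),0,np.uint8); q=uv[m]; lab[q[:,1],q[:,0]]=1
n,L=cv2.connectedComponents(lab)
for i in range(1,n):
    Q=P[L[q[:,1],q[:,0]]==i]; 
    if len(Q)>5:
        z=np.percentile(Q[:,2],90);T=Q[Q[:,2]>z-8]
        print(len(Q),"ztop",z.round(1),"c",T[:,:2].mean(0).round(1),"mid",((T.min(0)+T.max(0))/2)[:2].round(1),"ext",np.ptp(T,0)[:2].round(1))
print("tester bay floors",at_z(c,[(131,271.5),(160.5,277),(190,282.5),(220,288)],26).round(1).tolist())
# base tops: fit rectangle to points at z 17..27
for box in ((330,190,510,270),(85,230,270,325)):
    P,_=cloud(c,d,box); T=P[(P[:,2]>14)&(P[:,2]<60)]
    print(cv2.minAreaRect(np.float32(T[:,:2])), np.median(T[:,2]))
E
```

```text
169 ztop 89.6 c [ 595.1 -140.6] mid [ 594.9 -141.2] ext [25.3 25.5]
209 ztop 88.9 c [ 589.9 -203.9] mid [ 590.2 -203.9] ext [22.7 35.7]
274 ztop 94.6 c [ 579.6 -254.9] mid [ 580.2 -255.4] ext [31.2 31.4]
82 ztop 89.5 c [ 570.2 -312.8] mid [ 570.6 -313.7] ext [16.7 15.8]
tester bay floors [[508.9, 327.9, 26.0], [497.7, 270.0, 26.0], [486.6, 213.0, 26.0], [475.4, 155.6, 26.0]]
((582.830322265625, -229.0331268310547), (311.40338134765625, 92.2252197265625), 82.66232299804688) 22.729611488063938
((494.7265625, 241.33889770507812), (311.9353942871094, 95.55037689208984), 78.94951629638672) 23.24992223970861
```

```bash
sleep 1
```

```text
(no output)
```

View pics/ch.png

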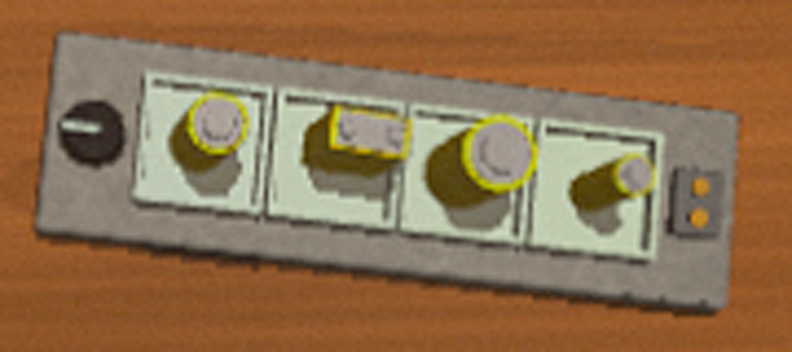

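View pics/te.png

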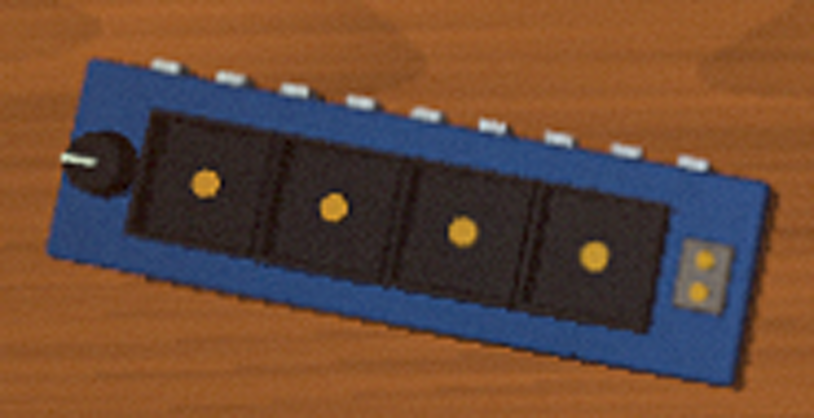

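```bash
cat > m.py <<'E'
from h import *
from plant import bot,gripper_to,imaging
CH,TE=-0.128,-0.192
HOV=165
cells={"medium":((595.0,-140.9),65,CH,0),"flat":((590,-203.9),65,CH-0.05,1),"thick":((580,-255.1),70,CH,2),"slim":((570.4,-313.2),65,CH,3)}
C=np.array([492.2,241.6]); row=np.array([-np.sin(TE),np.cos(TE)])
def rot(yaw,s):
    y=s*np.array([np.cos(yaw),np.sin(yaw),0]); z=np.array([0,0,-1.])
    return R.from_matrix(np.c_[np.cross(y,z),y,z]).as_rotvec()
def pick(name,s):
    (x,y),h,yaw,i=cells[name]; z=26+h/2+6-19; o=rot(yaw,s)
    bot.reach([x,y,HOV],o); gripper_to(0.85)
    bot.line_to([x,y,z],speed=120); gripper_to(0.0,40)
    st=bot.get_state(); print("grip",st["opening"],st["ee_pos"].round(1),st["contact_force"].round(1))
    bot.line_to([x,y,z+60],speed=100); bot.line_to([x,y,HOV],speed=200)
    st=bot.get_state(); print("lift",st["opening"],st["contact_force"].round(1),st["time"])
def place(name,s):
    _,h,_,i=cells[name]; z=26+h/2+6-19; x,y=C+row*(87-58*i); o=rot(TE,s)
    bot.reach([x,y,HOV],o); bot.line_to([x,y,z+6],speed=120); bot.dwell(.2)
    f0=bot.get_state()["contact_force"][2]
    for dz in np.arange(3,-5,-.75):
        bot.line_to([x,y,z+dz],speed=15); f=bot.get_state()["contact_force"][2]-f0
        if f>2.5: break
    print("down at dz",dz,"f",f)
    gripper_to(0.85); bot.dwell(.1); bot.line_to([x,y,HOV],speed=150)
    print("done",bot.get_state()["time"])
def pic(cam,name):
    p,d=imaging.camera(cam); cv2.imwrite(f"pics/{name}.png",p); return p,d
E
python3 - <<'E'
from m import *
for s in (1,-1):
    print(s,[np.round(q,2) if (q:=bot.solve_ik([*xy,50],rot(yw,s))) is not None else None for xy,yw in (((595,-141),CH),((570,-313),CH),(C+row*87,TE),(C-row*87,TE))])
E
```

```text
1 [array([-0.31,  0.69,  1.61, -0.  ,  0.85, -0.18]), array([-0.57,  0.74,  1.49, -0.  ,  0.9 , -0.45]), array([ 0.49,  0.68,  1.63, -0.  ,  0.84,  0.69]), array([ 0.22,  0.54,  1.91, -0.  ,  0.69,  0.42])]
-1 [None, array([-0.57,  0.74,  1.49, -0.  ,  0.9 ,  2.7 ]), array([ 0.49,  0.68,  1.63, -0.  ,  0.84, -2.46]), array([ 0.22,  0.54,  1.91, -0.  ,  0.69, -2.73])]
```

```bash
python3 - <<'E'
from m import *
pick("medium",1); pic("side","s1")
E
```

```text
grip 0.2918577881157832 [ 595.2 -141.    45.9] [-0.6 -1.2  5.2]
lift 0.2923686402201144 [ 0.2  0.4 -1.3] 5.8167
```

View pics/s1.png

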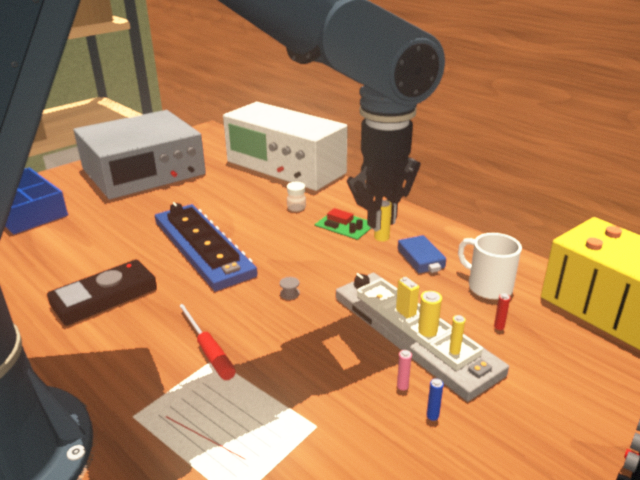

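The medium cell is gripped and upright at (383,220), and the others stand undisturbed at (407,298), (429,314) and (457,336).

```bash
python3 - <<'E'
from m import *
place("medium",1); pick("flat",1); pic("side","s2")
E
```

```text
down at dz 0.0 f 6.769128104537374
done 11.8167
grip 0.203062224634253 [ 590.1 -203.9   45.8] [-1.  -0.2  2.9]
lift 0.20435870702752404 [-0.2 -0.4 -1. ] 16.85
```

View pics/s2.png

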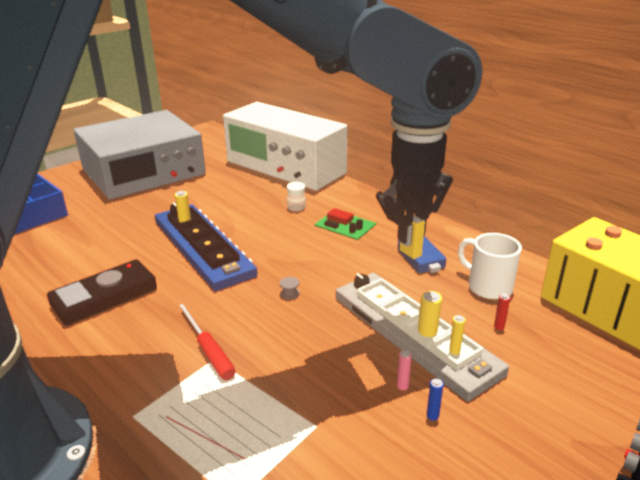

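The medium cell now stands in the tester's first bay (182,206), and the flat cell is held upright at (411,237). The contact depth agrees with my estimate. I'll place the flat cell and move the thick one.

```bash
python3 - <<'E'
from m import *
place("flat",1); pick("thick",1); pic("side","s3")
E
```

```text
down at dz 0.0 f 4.742330986735053
done 22.925
grip 0.36537454803816183 [ 580.2 -255.2   48.5] [-1.  -0.2  4.8]
lift 0.36366568976033453 [-0.7  1.2 -2.7] 27.825
```

View pics/s3.png

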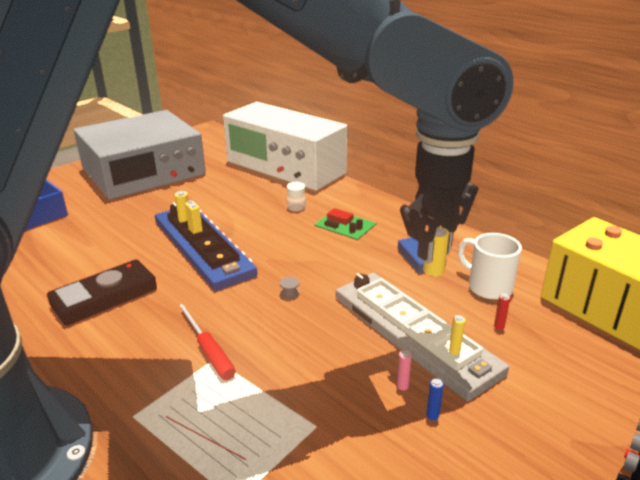

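The medium and flat cells stand in bays 1 and 2 at (182,206) and (194,218). The thick cell is held at (435,252), and slim is still standing at (457,336).

```bash
python3 - <<'E'
from m import *
place("thick",1); pick("slim",1); place("slim",1)
bot.reach([330,0,300],rot(0,1))
pic("side","s4"); p,d=pic("top","t4"); np.save("t4.npy",d)
c=imaging.calibration("top")
P,uv=cloud(c,d,(85,215,290,325)); T=P[P[:,2]>75]
a=(T[:,:2]-C)@row; b=(T[:,:2]-C)@np.array([np.cos(TE),np.sin(TE)])
for k in (87,29,-29,-87):
    m=abs(a-k)<25; q=T[m]; zz=np.percentile(q[:,2],90); t=q[:,2]>zz-8
    print(k,"along",a[m][t].mean()-k,"across",b[m][t].mean(),"top",zz)
cv2.imwrite("pics/t4c.png",cv2.resize(p[215:325,85:290],None,fx=3.9,fy=3.9,interpolation=cv2.INTER_CUBIC))
s=bot.get_state(); print(s["time"],s["contact_force"])
E
```

```text
down at dz 0.0 f 7.691589925637674
done 33.75
grip 0.19917646181627408 [ 570.5 -313.2   45.8] [-1.4  0.4  4. ]
lift 0.19412054607114118 [-0.   0.8 -1. ] 38.7833
down at dz 0.0 f 4.820951096244665
done 44.8083
87 along -1.8731367510123675 across -0.5866488595481514 top 89.66615833627239
29 along -1.7208839596186465 across -0.0967900590729265 top 89.23890944528605
-29 along -2.2956084279772284 across 0.6343893635502914 top 94.40393655500748
-87 along -1.8526568612193586 across 0.6200098705328763 top 89.9268842161365
45.9 [0.15118328 0.27338822 0.17639849]
```

View pics/s4.png

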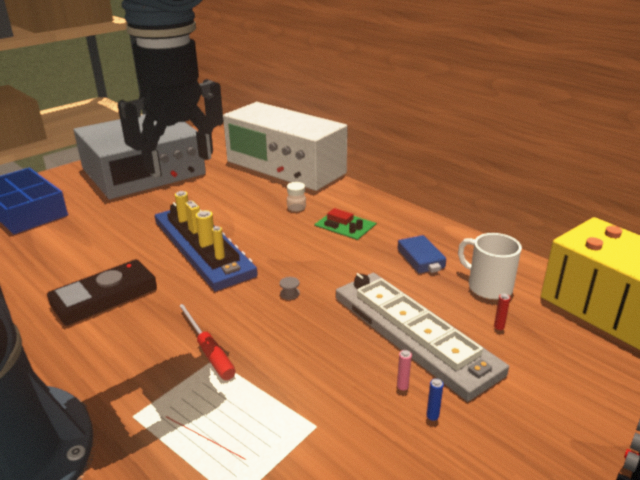

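View pics/t4c.png

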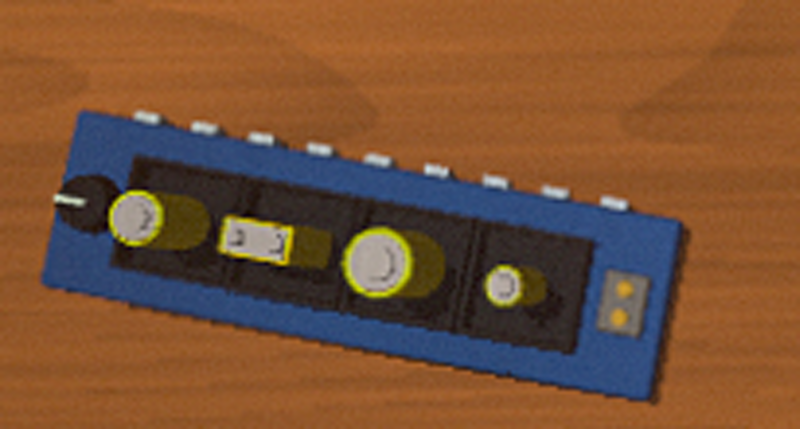

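The side and top views show all four cells upright in the tester in the order medium, flat, thick, slim from the knob. The charger is empty, the decoys haven't moved, and the gripper is clear.

```bash
python3 -c "
from plant import bot
bot.job_done()"
```

```text
the job is handed in; nothing more can be done
```

All four cells are in the tester, in the charger's order counted from the knob: medium, flat, thick, slim. I lowered each one until it touched the bay floor, then released it and backed the gripper away.

- **Position:** in the last top view, the cells are within about 2.5 mm of their bay centres. Their tops are at about 90 mm (94 mm for the thick cell), about 1 to 2 mm below nominal but within the camera's accuracy, so they are upright on the floors.
- **Limits:** the clock read about 46 s of the 104 s allowed. Contact on setting down was under 8 N, though I only read the force at set-down, grip and lift, not continuously.
- **Surroundings:** the last pictures show the charger empty and the pink, blue and red decoys where they started. The gripper was clear of everything when I handed the job in.

No check failed or disagreed.

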